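# Screw the loose canister cap down to snug

## Robot

A 6-joint arm with a two-finger parallel gripper is mounted at the origin on a cart in front of the work surface, level with it; the furniture and walls round the work are solid. World frame = base frame: x ahead of the robot, y to its left, z up, the work surface at z = 0. Lengths are in mm, angles in rad, forces in N, time in s.
With the tool pointing down it reaches from about 350 to 975 mm from the base axis. Payload 7.1 kg.
Tool frame: the origin (TCP) lies midway between the tips of the shut fingers; the grasp point (between the pads) lies 19 mm behind it (ctrl.grip_point_offset is the distance from the TCP to the grasp point, in mm); z points along the fingers, y is the line along which they close (so a half turn about z gives the same grasp; the last joint's range is limited). The gripper opens to 88 mm and grips with 3 to 60 N. Pads are 20 mm wide; open, the fingers measure 115 mm over their backs; the gripper's body (75 mm by 178 mm) begins 61 mm behind the grasp point.
Start: joints at [-1.165, 0.423, 1.63, -0, 1.089, -0.019], TCP at [257.602, -569.426, 222.675] pointing down, gripper open.
Joint ranges: [-3, 3], [-0.9, 2.11], [0.09, 2.58], [-1.31, 4.45], [0.11, 2.69], [-2.54, 2.54]. Speed limits (rad/s): [2.39, 2.39, 3.01, 3.14, 3.14, 3.14].

## Interface

Orientations are given as a rotation vector (axis times angle).
In Python, from workcell import get_obs, optics, close_job, spotter, ctrl gives the robot as it stands. The module is installed in compiled form; this text tells all that it offers.
- The arm moves only by the tool move_arm, never from a script. Its argument "rows" is a list of rows, each a list of 5 numbers: the shift along the tool's x, y, z in cm, then the turn about the tool's z in degrees, then the opening in per cent of the stroke, from 0 (shut) to 100 (fully open). A call has 1 to 10 rows; each row shifts and turns the commanded pose from where the row before left it, along the tool's axes as they then stand; what a row does not reach is not made up. A row lasts 1/8 s, in which the tool goes at most 62.5 mm and 10.7 degrees, less where a joint would pass 70% of its speed; a pose out of reach is approached as far as the arm can. A call with a gripper value outside its range is refused whole. The fingers move at their own pace and stop on an object; the grip force is fixed at half the most. Time passes only in rows, so rows that do not move let the fingers close. It gives the time, the measured TCP pose, the force, the opening and the grip force at its end, in the units of the state.
- get_obs(): the state, without advancing time (a new reading comes with each control period).
- optics.get_image(name): name is "side" or "top" or "wrist"; returns the picture (420x560x3 uint8, blue, green, red); there is no depth.
- optics.calibration(name): a dict with "camera_matrix" (3x3 intrinsics, pixels), "xyz" and "orientation" of the camera in the world. Camera axes: x right, y down, z forward; pixel columns grow to the right and rows downward; lengths in mm; the calibration is good to about 2 mm. A picture is of the moment at which its call begins: read the wrist's pose just before it. calibration takes no time and is no camera call; for the wrist camera it gives the pose at the moment of the call.
- close_job(): hands the job in; it is judged then, once.
Trained networks look in the newest picture that a camera, given by its name, has taken for a name from the list of things; names that differ only in an ending like _2 or _b are one class to them, and where a whole thing is asked for, a point or a joint stands for the part that bears it (a point fixed in the world has none). Each returns a list of dicts, best first, with "conf" (0 to 1); they miss things now and then, are a little off and sometimes report something else, mostly with a low value. They report only what shows in the picture. A call takes as long as a camera call.
- spotter.find_in(camera, label): "point" ([column, row] in pixels, amid what is visible of it).
- spotter.regions_of(camera, label): "region" (420x560 bool, what is visible of it) and "point" ([column, row] in pixels, amid what is visible of it).
The state is a dict: "t": time; "qpos": joint angles; "qvel": joint speeds; "joint_torque": joint torques, N m; "ee_pos": TCP position; "orientation": TCP orientation; "ft_force": force on the tool from outside, world axes, zero at the start; "moment": the same for the moment, N m; "width": finger opening in mm; "grasp_force": force on a finger pad.
Only numpy, scipy, OpenCV 4.12 (cv2) and the standard library are available. Lean on these libraries where they do the work, as an engineer would, in place of code of your own. Each camera call takes 0.05 s, during which the arm holds its last target. There are 200 camera calls.

## Task

The orange cap on its white dosing canister was left loose. Take hold of its grip bar and screw it down clockwise until it turns snug, its pointer over the green mark on the canister, then stop before it is overtightened towards the red mark and let go. The blue cap on the other canister is already snug: leave it as it is.

Things in the scene. Friction and masses are not known exactly. Their poses are not given: they have to be found in the camera images.
- orange_cap (a joint): turn of the orange screw cap on its thread, rad, growing clockwise from above (tightening), against 0.12 N m of steady friction; starts loose at -1.0 to -0.4; 0 = fully down on its gasket, the thread's end, beyond which joint orange_gasket grows as the cap is turned on. Its height stays the same.
- orange_gasket (a joint): rad that the orange cap has been turned on, clockwise, past first touching its gasket; starts 0. The torque jumps to 0.25 N m there and rises by 0.6 N m per rad: about 0.43 N m when snug at 0.3 (0.1 to 0.5 is snug); over 0.6 is overtight. It stays where left; from beyond 0.42 it springs back to that.
- orange_cap_bar (a point): on the cap's turning axis, mid grip bar, 157 mm above the table; turns with the cap: x along the bar, black pointer at its -x end, z up. Cap: ribbed orange disc 58 mm across, 22 mm high; on it an upright bar 52 long (x), 14 wide (y), 26 high, from 13 mm below to 13 mm above this point; grip it across its width from above.
- canister_orange: round white canister under the orange cap, 90 mm across, shoulder 110 mm above the table, clamped on a steel foot 110 mm square, screwed down; origin under its centre on the table. It stands left or right of the blue-capped one. On its shoulder, beside the cap's rim, a green mark (pointer at its middle when snug at 0.3; spans 0.14 to 0.46) and a red mark (0.6 to 0.8).
- blue_cap (a joint): turn of the blue cap, rad, clockwise from above, past first touching its gasket; same shape and gasket as the orange one, on an alike second canister that is also screwed down; starts snug at 0.25 to 0.35 and must stay within 0.1 to 0.5

How it is judged:
By the outcome, as a careful person would: the job done as asked, in the order asked, and still so for the second after the job is handed in, with the robot touching nothing.
It also fails if it takes over 32 s, if anything falls off the work surface, if the arm or the gripper's body presses on something with over 40 N, if the wrist force passes 120 N, or if a joint passes its speed limit or range.

## Working session

There is one attempt and no reset: what is moved stays moved. The work goes in short steps, Python scripts to look and compute and a tool call to move; the robot and the scene stay as the last step left them, time stands still between calls to the robot, and variables do not carry over. Pictures are saved under pics/ and viewed, at most 10 in all, crops included, and the job is handed in when it is done.

Besides the shell and the picture viewer there is one more tool, called after "Request:" as name([rows], argument=value, ...), one row to a line, values as JSON. move_arm: Moves the arm, as the interface text tells. Its arguments: {"type":"object","properties":{"rows":{"type":"array","items":{"type":"array","items":{"type":"number"}}}},"required":["rows"]}

```bash
mkdir -p pics; cat > h.py <<'E'
import numpy as np, cv2
from scipy.spatial.transform import Rotation as R
from workcell import get_obs, optics, close_job, spotter, ctrl
def cam(n):
    c=optics.calibration(n);o=np.array(c["orientation"],float)
    Rm=o if o.shape==(3,3) else R.from_rotvec(o).as_matrix()
    return np.array(c["camera_matrix"]),np.array(c["xyz"],float),Rm
def ray(n,p,z):
    K,t,Rm=cam(n);d=Rm@np.linalg.solve(K,[p[0],p[1],1.]);return t+d*(z-t[2])/d[2]
def proj(n,P):
    K,t,Rm=cam(n);q=K@(Rm.T@(np.array(P,float)-t));return q[:2]/q[2]
E
python3 - <<'E'
from h import *
s=get_obs();print(s["t"],s["ee_pos"],s["orientation"],s["width"])
ims=[]
for n in("top","side"):
    im=optics.get_image(n);cv2.imwrite(f"pics/{n}0.png",im)
    print(n,cam(n)[1])
    for l in("orange_cap","orange_cap_bar","blue_cap"):
        for r in spotter.find_in(n,l)[:2]:print(n,l,r["conf"],r["point"],ray(n,r["point"],157))
E
```

```text
0.0 [ 257.38191398 -568.94061968  221.88811433] [-3.06951041e+00 -6.61948222e-01  4.70787959e-04] 88.01584307447018
top [ 369.79794303  -48.16528083 1197.01453445]
top orange_cap 0.75 [191.7, 222.1] [475.05978726 138.170677   157.        ]
top orange_cap_bar 0.64 [193.7, 221.8] [475.8862605  133.57900783 157.        ]
top blue_cap 0.76 [339.2, 188.5] [ 563.59525836 -202.5858342   157.        ]
side [332.14170605 652.81692194 774.99085462]
side orange_cap 0.79 [288.2, 280.4] [471.71321342 156.22504572 157.        ]
side orange_cap_bar 0.86 [290.3, 283.4] [467.14446639 160.86947215 157.        ]
side blue_cap 0.68 [294.9, 143.6] [ 554.86071936 -180.94300965  157.        ]
```

View pics/top0.png

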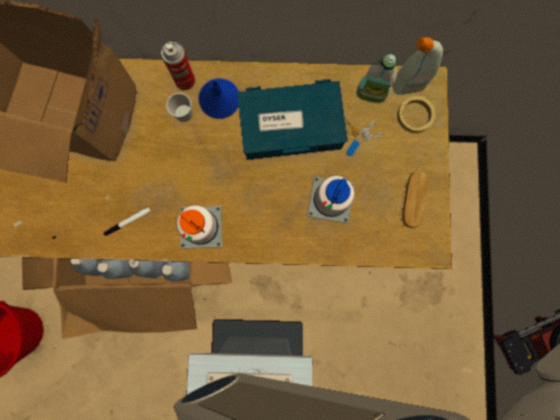

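The top view shows the orange cap at about (193,222) with its bar and pointer, and the blue cap at (338,190). I'll zoom in on both cameras.

```bash
python3 - <<'E'
from h import *
a=cv2.imread("pics/top0.png")[180:260,150:250];b=cv2.imread("pics/side0.png")[240:330,240:340]
f=lambda i:cv2.resize(i,(400,int(i.shape[0]*4)),interpolation=cv2.INTER_CUBIC)
a,b=f(a),f(b);b2=np.zeros((360,800,3),np.uint8);b2[:320,:400]=a;b2[:,400:]=b;cv2.imwrite("pics/c1.png",b2)
P=[];
def tri(pa,pb):
    A=np.zeros((3,3));v=np.zeros(3)
    for n,p in(("top",pa),("side",pb)):
        K,t,Rm=cam(n);d=Rm@np.linalg.solve(K,[*p,1.]);d/=np.linalg.norm(d);M=np.eye(3)-np.outer(d,d);A+=M;v+=M@t
    return np.linalg.solve(A,v)
print(tri([193.7,221.8],[290.3,283.4]),tri([191.7,222.1],[288.2,280.4]))
for n in("top","side"):
    for r in spotter.regions_of(n,"orange_cap")[:1]:
        m=r["region"];ys,xs=np.nonzero(m);print(n,r["conf"],xs.min(),xs.max(),ys.min(),ys.max(),xs.mean(),ys.mean())
E
```

```text
[476.11035888 138.19406596 128.44125008] [476.40980504 141.40239538 138.53637643]
top 0.97 179 204 209 234 191.69622641509434 221.68301886792452
side 0.75 268 306 260 302 288.068145800317 282.6806656101426
```

View pics/c1.png

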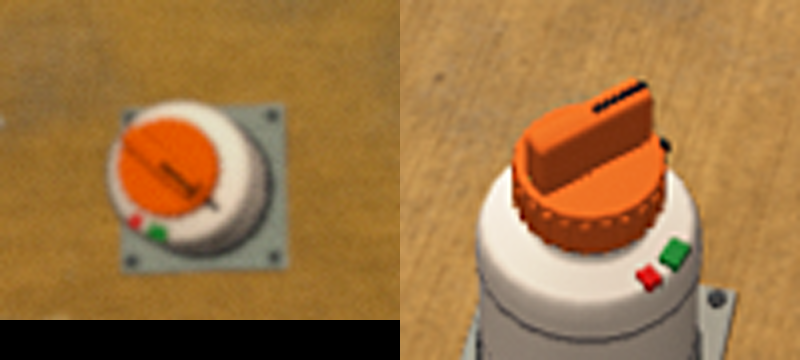

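```bash
python3 - <<'E'
from h import *
c=np.array([476,141.])
for nm,p,z in(("tip",(203.75,232),125),("green",(189.25,238.25),110),("red",(183.75,235.5),110),("bar+",(200,227.5),170),("bar-",(181,213.5),170)):
    q=ray("top",p,z)[:2];d=q-c;print(nm,q,np.linalg.norm(d),np.degrees(np.arctan2(d[1],d[0])))
s=get_obs();T=R.from_rotvec(s["orientation"]).as_matrix();print(T.round(3),s["ee_pos"],s["t"])
K,t,Rm=cam("wrist");print("cam in tool",T.T@(t-s["ee_pos"]),(T.T@Rm).round(2),K)
D=np.array([476,141,300.])-s["ee_pos"];print("tool shift mm",T.T@D)
E
```

```text
tip [455.44121594 114.0474458 ] 33.8984332974813 -127.33554921564469
green [440.59495476 150.49936247] 36.657265524918806 164.98096322574307
red [446.85098448 164.08766091] 37.18474407880579 141.61879439076415
bar+ [461.89407437 116.27971079] 28.461725814960694 -119.71000495806587
bar- [492.85290343 161.35317805] 26.42484078789566 50.37445510873693
[[ 0.911  0.412  0.   ]
 [ 0.412 -0.911  0.   ]
 [ 0.    -0.    -1.   ]] [ 257.5905672  -569.41773111  222.66535676] 0.5
cam in tool [ 7.91894485e+01 -9.53754289e-02 -1.61962083e+02] [[-0.   -0.96 -0.29]
 [ 1.   -0.   -0.  ]
 [ 0.   -0.29  0.96]] [[290.83932599   0.         277.94101485]
 [  0.         290.83932599 205.54783883]
 [  0.           0.           1.        ]]
tool shift mm [ 491.77681538 -557.27557528  -77.30573785]
```

The cap sits at about (476,141). The pointer is at about -125° and green at 165°, so it needs roughly 70° clockwise. Approaching now.

Request:
move_arm([
  [4.1,-4.64,-0.3,0,100],
  [4.1,-4.64,-0.3,0,100],
  [4.1,-4.64,-0.3,0,100],
  [4.1,-4.64,-0.3,0,100],
  [4.1,-4.64,-0.3,0,100],
  [4.1,-4.64,-0.3,0,100],
  [4.1,-4.64,-0.3,0,100],
  [4.1,-4.64,-0.3,0,100],
  [4.1,-4.64,-0.3,0,100],
  [4.1,-4.64,0,0,100],
])

```text
t: 1.75
ee_pos: [440.6, 24.4, 250.4]
orientation: [3.071, 0.662, 0.003]
ft_force: [1.1, -0.9, 0.6]
width: 87.7
grasp_force: 0.0
```

Request:
move_arm([
  [4.1,-4.64,0,0,100],
  [4.1,-4.64,0,0,100],
  [0,0,0,-10,100],
  [0,0,0,-10,100],
  [0,0,0,-10,100],
  [0,0,0,0,100],
  [0,0,0,0,100],
])

```text
t: 2.62
ee_pos: [476.4, 140.6, 249.8]
orientation: [2.797, 1.43, 0.0]
ft_force: [0.1, 0.2, -0.1]
width: 88.0
grasp_force: 0.0
```

```bash
cat > look.py <<'E'
from h import *
import sys
s=get_obs();T=R.from_rotvec(s["orientation"]).as_matrix();print(s["t"],s["ee_pos"],"xang",np.degrees(np.arctan2(T[1,0],T[0,0])),"tilt",T[:,2].round(3),s["qpos"].round(2),s["ft_force"].round(1),s["width"])
im=optics.get_image("wrist");cv2.imwrite(f"pics/{sys.argv[1]}.png",im)
for l in("orange_cap","orange_cap_bar"):
    for r in spotter.find_in("wrist",l)[:1]:print(l,r["conf"],r["point"],ray("wrist",r["point"],157))
E
python3 look.py w1
```

```text
2.625 [476.43473166 140.62524096 249.78626882] xang 54.141589934885786 tilt [ 0.  0. -1.] [0.26 0.2  1.88 0.   1.06 0.89] [ 0.1  0.2 -0.1] 88.02186799504518
orange_cap 0.64 [279.2, 202.9] [480.5407712  144.57949158 157.        ]
orange_cap_bar 0.97 [277.7, 199.0] [481.58431142 148.37004703 157.        ]
```

View pics/w1.png

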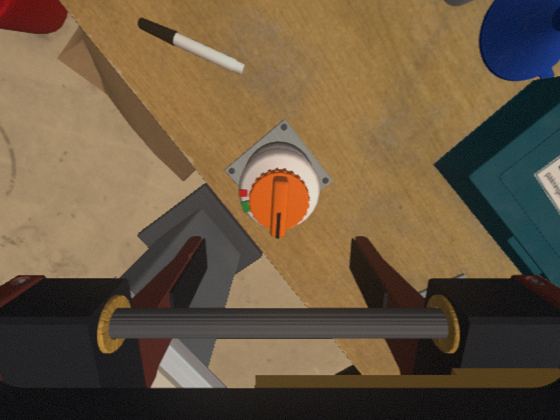

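The wrist view shows the bar lying almost along the image's vertical, with the pointer end near (278,237) and the far end near (281,178). The green and red marks are at about (245,203). I'll measure the bar more closely.

```bash
python3 - <<'E'
from h import *
im=cv2.imread("pics/w1.png")[160:245,225:335];cv2.imwrite("pics/w1c.png",cv2.resize(im,None,fx=7,fy=7,interpolation=cv2.INTER_CUBIC))
s=get_obs();print("TCP ang 54.1; proj of (476,141,157)",proj("wrist",(476,141,157)))
E
```

```text
TCP ang 54.1; proj of (476,141,157) [277.46559889 208.72522595]
```

View pics/w1c.png

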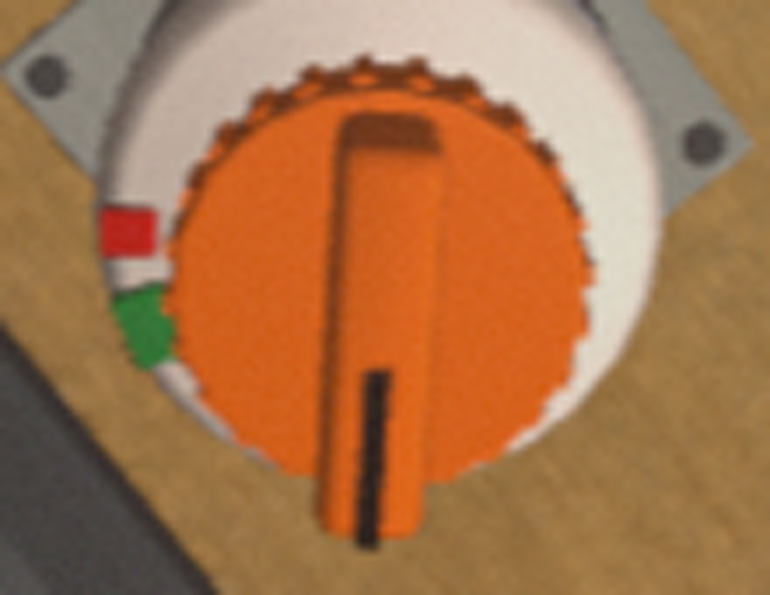

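```bash
python3 - <<'E'
from h import *
f=lambda x,y,z:ray("wrist",((x+.5)/7-.5+225,(y+.5)/7-.5+160),z)[:2]
a,b=f(390,150,170),f(370,535,170);d=a-b;print(a,b,(a+b)/2,np.linalg.norm(d),np.degrees(np.arctan2(d[1],d[0])))
m1,m2=f(373,375,170)-f(367,545,170),0;print("mark",np.degrees(np.arctan2(m1[1],m1[0])))
l,r=f(180,270,144),f(583,270,144);print("disc",l,r,np.linalg.norm(l-r),(l+r)/2)
c=(a+b)/2
for n,x,y in(("green",147,326),("red",130,232)):
    e=f(x,y,110)-c;print(n,np.linalg.norm(e),np.degrees(np.arctan2(e[1],e[0])))
s=get_obs();T=R.from_rotvec(s["orientation"]).as_matrix()
print(T.T@(np.array([*c,138])-s["ee_pos"]))
E
```

```text
[494.70139568 162.76546621] [463.3953519  123.54268648] [479.04837379 143.15407634] 50.18460746559459 51.40454154189424
mark 52.26752433970402
disc [458.77264873 161.46854602] [503.29524258 129.37021742] 54.88682958387007 [481.03394566 145.41938172]
green 38.97977622540238 167.14175354768642
red 38.014347202659266 144.5154068696224
[  3.61507422   0.60724281 111.72929928]
```

Bar angle is about 52°, centred at (478.5,142.5). The disc top is at 144 mm, so I'll lower the tips to about 147.5 mm.

Request:
move_arm([
  [0.3,0.05,0,2,60],
  [0,0,3,0,60],
  [0,0,3,0,60],
  [0,0,2.5,0,60],
  [0,0,1.5,0,60],
  [0,0,0.2,0,60],
  [0,0,0,0,60],
])

```text
t: 3.65
ee_pos: [479.1, 142.9, 148.2]
orientation: [2.82, 1.385, 0.001]
ft_force: [0.4, 1.3, 0.0]
width: 52.6
grasp_force: 0.0
```

Request:
move_arm([
  [0,0,0,0,0],
  [0,0,0,0,0],
  [0,0,0,0,0],
  [0,0,0,0,0],
  [0,0,0,0,0],
])

```text
t: 4.28
ee_pos: [478.8, 142.8, 147.8]
orientation: [2.82, 1.385, 0.001]
ft_force: [0.6, -1.6, 1.3]
width: 13.9
grasp_force: 29.8
```

```bash
python3 look.py w2; python3 -c "
from h import *
s=get_obs();print(s['grasp_force'],s['moment'])"
```

```text
4.275 [478.76000497 142.75661943 147.82576917] xang 52.32857328989457 tilt [ 0. -0. -1.] [ 0.27  0.35  1.96 -0.    0.83  0.92] [ 0.6 -1.6  1.3] 13.865130107484747
orange_cap_bar 0.97 [276.5, 234.5] [488.12231822 156.31510344 157.        ]
29.842966496944427 [-0.27575439 -0.07912925 -0.11413756]
```

View pics/w2.png

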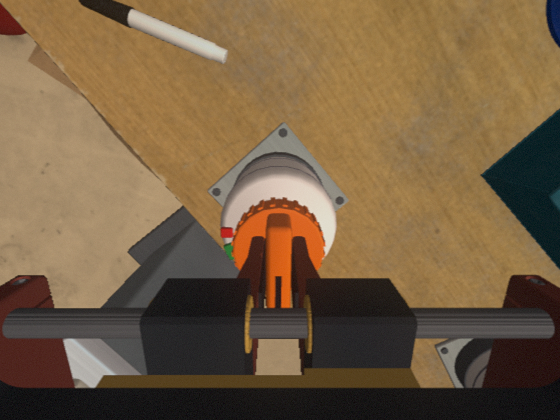

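The bar is gripped (13.9 mm wide, 30 N) with small side forces. Turning clockwise.

Request:
move_arm([
  [0,0,0,5,0],
  [0,0,0,8,0],
  [0,0,0,8,0],
  [0,0,0,8,0],
  [0,0,0,8,0],
  [0,0,0,6,0],
  [0,0,0,0,0],
])

```text
t: 5.3
ee_pos: [478.9, 142.4, 147.8]
orientation: [3.13, 0.258, 0.001]
ft_force: [1.4, -5.0, 1.4]
width: 13.9
grasp_force: 29.9
```

```bash
python3 look.py w3; python3 -c "
from h import *
s=get_obs();print(s['grasp_force'],s['moment'])"
```

```text
5.3 [478.94163319 142.36992067 147.80788658] xang 9.405630931661161 tilt [ 0.001 -0.001 -1.   ] [ 0.27  0.35  1.96 -0.    0.83  1.67] [ 1.4 -5.   1.4] 13.907587820884398
orange_cap 0.95 [278.3, 238.7] [492.45435149 144.83485453 157.        ]
orange_cap_bar 0.91 [277.0, 236.8] [493.48078575 145.75291501 157.        ]
29.902332723140717 [-0.99780227 -0.35308335 -0.08278871]
```

Request:
move_arm([
  [0,0,0,6,0],
  [0,0,0,6,0],
  [0,0,0,4,0],
  [0,0,0,0,0],
])

```text
t: 5.95
ee_pos: [478.9, 142.2, 147.8]
orientation: [3.135, -0.178, 0.001]
ft_force: [2.2, -6.0, 2.0]
width: 13.9
grasp_force: 29.9
```

```bash
python3 look.py w4; python3 - <<'E'
from h import *
s=get_obs();print(s['grasp_force'],s['moment'])
im=cv2.imread("pics/w4.png")[170:310,200:350];cv2.imwrite("pics/w4c.png",cv2.resize(im,None,fx=4,fy=4,interpolation=cv2.INTER_CUBIC))
E
```

```text
5.95 [478.93859292 142.18262229 147.7957795 ] xang -6.50015276509152 tilt [ 0.001 -0.001 -1.   ] [ 0.27  0.35  1.96 -0.    0.83  1.95] [ 2.2 -6.   2. ] 13.900715048414558
orange_cap 0.73 [278.3, 238.4] [492.67028766 140.93059873 157.        ]
orange_cap_bar 0.85 [277.7, 236.4] [493.92517633 141.12900936 157.        ]
29.938881397247314 [-1.1250631  -0.34899843  0.09822068]
```

View pics/w4c.png

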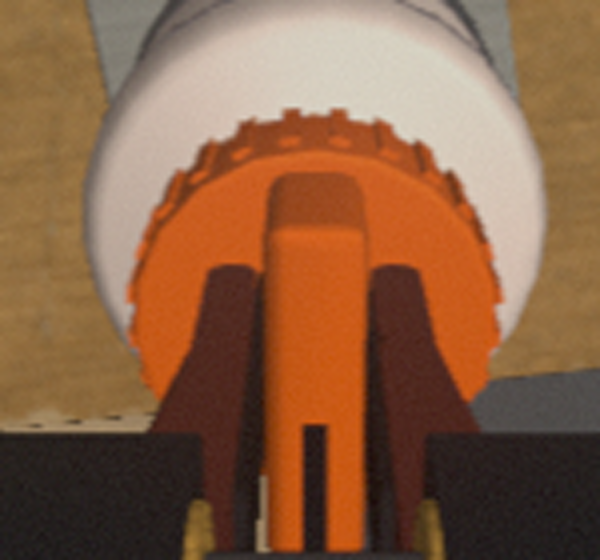

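The bar follows the gripper, and the twist torque has risen by 0.18 N m, so the gasket is reached. By the mark, about 7.5° remains.

Request:
move_arm([
  [0,0,0,4,0],
  [0,0,0,3.5,0],
  [0,0,0,0,0],
  [0,0,0,0,0],
])

```text
t: 6.6
ee_pos: [478.9, 142.1, 147.8]
orientation: [3.117, -0.382, 0.001]
ft_force: [2.1, -6.0, 0.9]
width: 13.9
grasp_force: 30.0
```

```bash
python3 - <<'E'
from h import *
s=get_obs();print(s['t'],s['moment'],s['orientation'])
o=[]
for n in("top","side"):
    im=optics.get_image(n);cv2.imwrite(f"pics/{n}5.png",im);o.append(im)
a=cv2.resize(o[0][190:260,150:230],(400,350),interpolation=2);b=cv2.resize(o[1][240:328,240:340],(400,352),interpolation=2)[:350]
cv2.imwrite("pics/c5.png",np.hstack([a,b]))
E
```

```text
6.6 [-1.22937252 -0.36434093  0.14227996] [ 3.11717065e+00 -3.81507568e-01  1.32042486e-03]
```

View pics/c5.png

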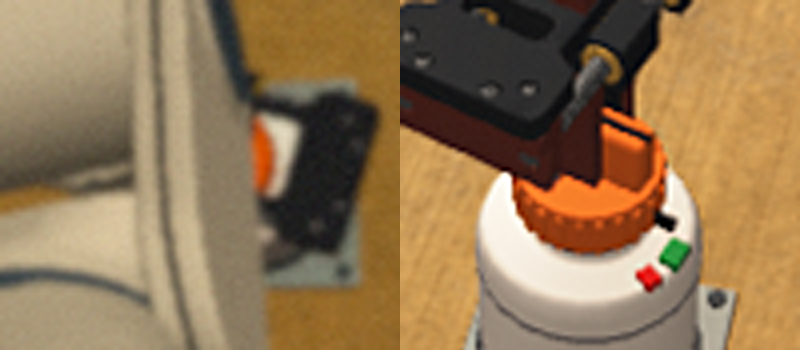

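```bash
python3 - <<'E'
from h import *
c=np.array([478.7,142.7])
for n,p,zs in(("ptr",(306.25,295.5),(110,114,118,124,130)),("ptr0",(306.4,276.2),(110,114,118,124,130)),("green",(308.75,303.25),(110,112)),("red",(302.25,309.5),(110,112))):
  for z in zs:
    e=ray("side",p,z)[:2]-c;print(n,z,np.linalg.norm(e).round(1),np.degrees(np.arctan2(e[1],e[0])).round(1))
for sc in ((203.75,232),):
  for z in(110,118,124):
    e=ray("top",sc,z)[:2]-c;print("topptr0",z,np.linalg.norm(e),np.degrees(np.arctan2(e[1],e[0])))
for r in (33,36):
  for a in(-128,166,180,195):
    print(r,a,[proj("side",[*(c+r*np.array([np.cos(np.radians(a)),np.sin(np.radians(a))])),z]).round(1) for z in(112,124)])
E
```

```text
ptr 110 31.9 -174.8
ptr 114 32.5 179.6
ptr 118 33.4 174.3
ptr 124 35.1 167.0
ptr 130 37.4 160.4
ptr0 110 46.5 -118.5
ptr0 114 44.0 -121.4
ptr0 118 41.6 -124.6
ptr0 124 38.4 -130.2
ptr0 130 35.5 -136.8
green 110 40.7 164.9
green 112 41.4 163.0
red 110 41.1 142.8
red 112 42.2 141.5
topptr0 110 34.3906350971297 -129.90124524646367
topptr0 118 35.730412255171714 -129.44228610018737
topptr0 124 36.73665362335101 -129.12005048443692
33 -128 [array([303., 282.]), array([303.1, 277.1])]
33 166 [array([304.6, 300.1]), array([304.8, 295.2])]
33 180 [array([306.6, 296.3]), array([306.8, 291.4])]
33 195 [array([307.2, 291.9]), array([307.5, 287.1])]
36 -128 [array([304.5, 281.2]), array([304.7, 276.3])]
36 166 [array([306.3, 300.9]), array([306.6, 296. ])]
36 180 [array([308.4, 296.7]), array([308.7, 291.8])]
36 195 [array([309.2, 292. ]), array([309.4, 287.1])]
```

At its height (z about 123 mm) the pointer is at about 167°, and green's middle is at 165–167°. It's snug, so I'll release and retreat.

Request:
move_arm([
  [0,0,0,0,50],
  [0,0,0,0,50],
  [0,0,0,0,50],
  [0,0,-2,0,50],
  [0,0,-4,0,50],
  [0,0,-4,0,50],
  [0,0,0,0,50],
  [0,0,0,0,50],
])

```text
t: 7.7
ee_pos: [477.9, 142.8, 247.0]
orientation: [3.117, -0.387, -0.001]
ft_force: [-0.6, 1.1, -0.2]
width: 43.9
grasp_force: 0.0
```

```bash
python3 look.py w6; python3 - <<'E'
from h import *
a=cv2.imread("pics/w6.png")[150:250,220:340];a=cv2.resize(a,(400,333),interpolation=2)
b=cv2.resize(optics.get_image("side")[240:323,240:340],(400,333),interpolation=2)
cv2.imwrite("pics/c6.png",np.hstack([a,b]))
E
```

```text
7.7 [477.94874298 142.75589421 246.984678  ] xang -14.147258974091283 tilt [-0.001 -0.    -1.   ] [0.27 0.21 1.88 0.   1.06 2.08] [-0.6  1.1 -0.2] 43.875156122900485
orange_cap 0.79 [278.5, 203.6] [482.75329278 141.29048074 157.        ]
orange_cap_bar 0.69 [279.5, 200.9] [485.05128426 139.79954447 157.        ]
```

View pics/c6.png

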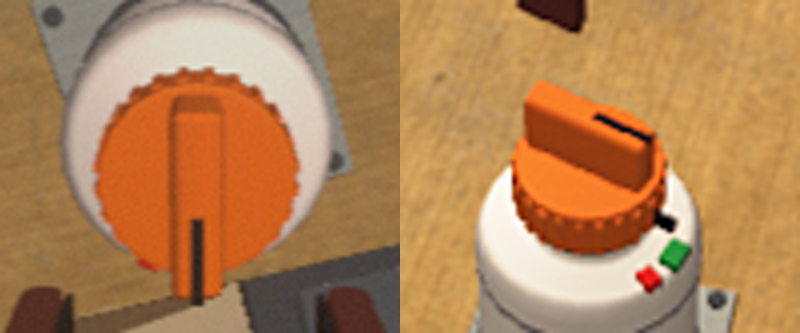

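The pointer still lines up with the green mark. In the wrist crop, the red mark at (150,263) sits about 23–25° past the pointer, as it should when snug. The gripper is clear of the cap, so I'm handing in.

```bash
python3 -c "
from workcell import close_job
print(close_job())"
```

```text
the job is handed in; nothing more can be done
None
```

The orange cap is screwed down until snug, with its pointer over the green mark (about 0.27–0.30 rad past first touching the gasket, by camera); I let go of it, never touched the blue cap, and handed in the job at about 8 s.

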